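Take the brass cuff out of its forming die

ROBOT

A 7-joint arm with a two-finger parallel gripper is mounted at the origin on the work surface. World frame = base frame: x ahead of the robot, y to its left, z up, the work surface at z = 0. Lengths are in m, angles in rad, forces in N, time in s.
With the tool pointing down it reaches from about 0.4 to 0.9 m from the base axis. Payload 5.6 kg.
Tool frame: the origin (TCP) lies midway between the tips of the shut fingers; the grasp point (between the pads) lies 19 mm behind it (arm.tcp_to_grasp is the z of the grasp point in the tool frame, in m); z points along the fingers, y is the direction in which the jaws open and shut (so a half turn about z gives the same grasp; the last joint's range is limited). The gripper opens to 92 mm and grips with 3 to 60 N. Pads are 20 mm wide; open, the fingers measure 128 mm over their backs; the gripper's body (75 mm by 189 mm) begins 69 mm behind the grasp point.
Start: joints at [1.07, 0.468, -0.012, 1.603, 0.006, 1.071, -0.056], TCP at [0.287, -0.583, 0.215] pointing down, gripper open.
Joint ranges: [-2.53, 2.53], [-0.31, 2.02], [-1.57, 1.55], [0.28, 2.44], [-1.29, 4.43], [0.15, 1.84], [-2.92, 2.92]. Speed limits (rad/s): [2.57, 2.57, 3.14, 3.14, 3.14, 3.14, 3.14].

INTERFACE

Orientations are given as a unit quaternion [x, y, z, w].
In Python, from workcell import arm gives the robot as it stands.
- The arm moves only by the tool drive_tool, never from a script. Its arguments are lists of equal length, an entry for each row: "xyz": the shift along the tool's x, y, z in units of 40 mm (1.0 is 40 mm), a list of three; "angular": the turn, a rotation vector about the tool's x, y, z in units of 0.1 rad (1.0 is 0.1 rad), a list of three. A call has exactly 8 rows; each row shifts and turns the pose as measured when the row begins, along the tool's axes as they then stand; what a row does not reach is not made up. A row lasts 1/12 s, in which the tool goes at most 41.7 mm and 7.16 degrees, less where a joint would pass 70% of its speed; a pose out of reach is approached as far as the arm can. A call with a number of a shift or a turn outside -1 to 1 is refused whole. A call with a gripper value outside its range is refused whole. "gripper" is the gripper command: -1 is fully open, 1 is shut, values between are in proportion, set as the call begins (left out, the last holds). The fingers move at their own pace and stop on an object; "force" is the grip in N (left out, the last holds). Time passes only in rows, so rows that do not move let the fingers close, or fill a call up. It gives the time, the measured TCP pose, the force and the opening at its end, in the units of the state.
- arm.get_state(): the state, without advancing time (a new reading comes with each control period).
- arm.camera(name): name is "side" or "top"; returns the picture (400x640x3 uint8, blue, green, red); there is no depth.
- arm.calibration(name): a dict with "mtx" (3x3 intrinsics, pixels), "extrinsics" (4x4, takes a point from camera to world coordinates). Camera axes: x right, y up, looking along -z (the intrinsics and any distortion apply to the point x, -y, -z); pixel columns grow to the right and rows downward; lengths in m; the calibration is good to about 2 mm. A picture is of the moment at which its call begins. calibration takes no time and is no camera call.
- arm.sign_off(): hands the job in, once; it reports no verdict.
The state is a dict: "time_s": time; "q": joint angles; "dq": joint speeds; "tau": joint torques, N m; "ee_pos": TCP position; "tcp_rot": TCP orientation; "force": force on the tool from outside, world axes, zero at the start; "torque": the same for the moment, N m; "finger_gap": finger opening in m.
Only numpy, scipy, OpenCV 4.12 (cv2) and the standard library are available. Lean on these libraries where they do the work, as an engineer would, in place of code of your own. Each camera call takes 0.05 s, during which the arm holds its last target.

TASK

On the goldsmith's bench, lift the freshly formed brass cuff bangle out of its steel die and stand it gently, open side up, in the middle of the green-lined tray, then let go. Leave the silver cuff sitting in its own die.

Things in the scene. Friction and masses are not known exactly. Their poses are not given: they have to be found in the camera images.
- brass_cuff_mid (a point): Brass (yellow) cuff: rigid U-shaped bangle, open side up. 54 mm wide along its x, 24 mm along its y, 54 mm tall, band 4 mm thick, 80 to 150 g, flat bottom. Upright sides with outer faces at x = -27 and +27 mm: squeeze it across these, near the top. The point is half-way up, midway between the sides (empty air), 27 mm above the underside; z up.
- brass_die: Fixed dark steel die block holding the brass cuff: 110 mm along x, 80 along y, 34 high; origin in the middle of its underside. Cavity in the middle of its flat top, 58 x 28 mm, 22 mm deep; the cuff sits loosely in it, axes parallel to the die's, so its upper 32 mm stand clear of the die's top and its mid point is 5 mm above that top.
- silver_cuff_mid (a point): Silver (white metal) cuff, a bystander of the same shape, size and point as the brass one, in a second die of the same kind. It stays where it is. Also near: a fixed steel bowl (90 mm across, 42 high) nearer the robot and a loose hammer beyond the dies, both unused.
- tray_middle (a point): Fixed shallow dark wood tray with green lining, 150 mm along x by 130 mm along y outside, walls 5 mm thick rising 13 mm above its floor. The point is the middle of the floor's upper face, 5 mm above the bench; z up.
There are look-alikes about, which are no part of the job. What is meant by the part that bears brass_cuff_mid is not black or turquoise, and is the smaller of those in its own colour.

How it is judged:
On the way:
1. the brass cuff is held by the fingers clear above its die (its middle over 75 mm above the bench) (height (world z) of brass_cuff_mid above 0.075 m and contact force between the fingers and brass_cuff above 0.5 N), for 0.2 s.
At the end, for the whole second after the job is handed in: The brass cuff stands at rest on the tray's floor, open side up within 10 degrees, its middle within 35 mm of the tray's middle (any yaw), released; the silver cuff is within 12 mm of where it started (horizontal distance between brass_cuff_mid and tray_middle below 0.035 m and z of brass_cuff_mid in the frame of tray_middle between 0.022 and 0.032 m and angle between brass_cuff_mid's own z axis and vertical below 0.175 rad and linear speed of brass_cuff below 0.02 m/s and distance of silver_cuff_mid from where it was at the start of the episode below 0.012 m); the robot touches nothing.
It fails at once if the silver cuff is moved more than 12 mm (distance of silver_cuff_mid from where it was at the start of the episode above 0.012 m).
It fails at once if the brass cuff is dropped or thrown (faster than 0.6 m/s with no finger on it: a fall of about 20 mm) (linear speed of brass_cuff above 0.6 m/s and contact force between the fingers and brass_cuff below 0.05 N).
It also fails if it takes over 38 s, if anything falls off the work surface, if the arm or the gripper's body presses on something with over 40 N, if the wrist force passes 120 N, or if a joint passes its speed limit or range.

## Working session

There is one attempt and no reset: what is moved stays moved. The work goes in short steps, Python scripts to look and compute and a tool call to move; the robot and the scene stay as the last step left them, time stands still between calls to the robot, and variables do not carry over. Pictures are saved under pics/ and viewed, and the job is handed in when it is done.

Besides the shell and the picture viewer there is one more tool, called after "Emit:" as name(argument=value, ...), one argument or row to a line, values as JSON. drive_tool: Moves the arm, as the interface text tells. Shifts and turns lie within -1 to 1; 1 stands for 40 mm of shift or 0.1 rad of turn. Its arguments: {"type":"object","properties":{"xyz":{"type":"array"},"angular":{"type":"array"},"gripper":{"type":"number"},"force":{"type":"number"}},"required":["xyz","angular"]}

```bash
mkdir -p pics; python3 - <<'E'
from workcell import arm
import cv2
for n in("top","side"):
    im=arm.camera(n); cv2.imwrite(f"pics/{n}0.png",im)
    c=arm.calibration(n); print(n,c["mtx"],c["extrinsics"],{k:v for k,v in c.items() if k not in("mtx","extrinsics")})
s=arm.get_state();print(s)
E
```

```text
top [[423.85188024   0.         326.57798923]
 [  0.         423.85188024 198.53756722]
 [  0.           0.           1.        ]] [[ 0.02245004  0.99535342 -0.09363522  0.42841582]
 [-0.99905624  0.02581935  0.03492845  0.08931278]
 [ 0.03718375  0.09276271  0.99499369  1.03106043]
 [ 0.          0.          0.          1.        ]] {}
side [[486.4113156    0.         321.3594517 ]
 [  0.         486.4113156  197.20067479]
 [  0.           0.           1.        ]] [[-0.9930624   0.06768779 -0.09615321  0.42484105]
 [-0.11681465 -0.6615399   0.7407559   1.03793494]
 [-0.01346906  0.74684893  0.66485732  0.95329468]
 [ 0.          0.          0.          1.        ]] {}
{'time_s': 0.1, 'q': array([ 1.06995226,  0.46826424, -0.01160921,  1.60349727,  0.00602517,
        1.0714071 , -0.05631304]), 'dq': array([ 0.00149544, -0.00127495, -0.00265893, -0.00215429, -0.00066246,
       -0.00092286,  0.00285047]), 'tau': array([ 2.15420674e-03, -5.21646595e+01, -1.18435716e-02, -2.44366962e+01,
       -5.67766896e-02,  1.40729683e-02,  8.11405539e-05]), 'ee_pos': array([ 0.28702221, -0.58262981,  0.21376594]), 'tcp_rot': array([ 9.73918088e-01,  2.26898575e-01, -2.38563136e-04, -7.33148048e-04]), 'force': array([-0.96860039,  0.33179297, -0.52670192]), 'torque': array([ 0.00084215,  0.02012275, -0.01261707]), 'finger_gap': 0.09189443541585375}
```

View pics/top0.png

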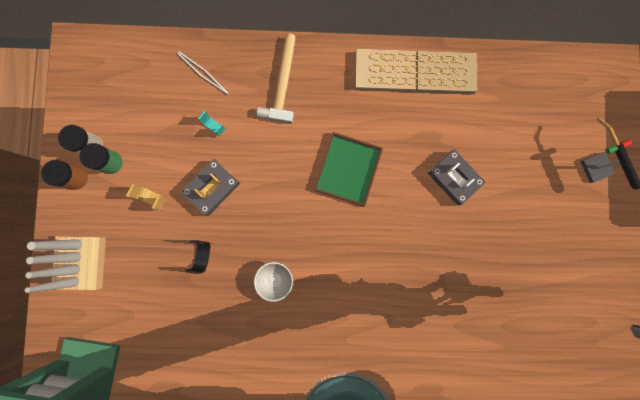

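View pics/side0.png

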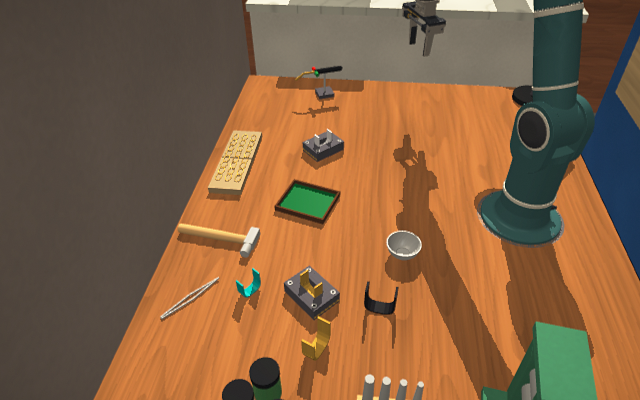

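```bash
cat > h.py <<'E'
import numpy as np, cv2
from workcell import arm
def ray(n,uv):
    c=arm.calibration(n);K=c["mtx"];E=c["extrinsics"]
    p=np.linalg.inv(K)@np.array([uv[0],uv[1],1.]); d=E[:3,:3]@np.array([p[0],-p[1],-p[2]]); return E[:3,3],d
def onz(n,uv,z):
    o,d=ray(n,uv); return o+d*(z-o[2])/d[2]
def proj(n,P):
    c=arm.calibration(n);K=c["mtx"];E=c["extrinsics"]
    p=E[:3,:3].T@(np.array(P)-E[:3,3]); q=K@np.array([p[0],-p[1],-p[2]]); return q[:2]/q[2]
E
python3 - <<'E'
import cv2,numpy as np
a=cv2.imread("pics/top0.png");b=cv2.imread("pics/side0.png")
r=lambda i,x,y:cv2.resize(i[y:y+70,x:x+75],None,fx=5.33,fy=4*1.333,interpolation=cv2.INTER_CUBIC)
cv2.imwrite("pics/crop0.png",np.hstack([r(a,170,150),r(b,275,260)]))
E
```

```text
(no output)
```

View pics/crop0.png

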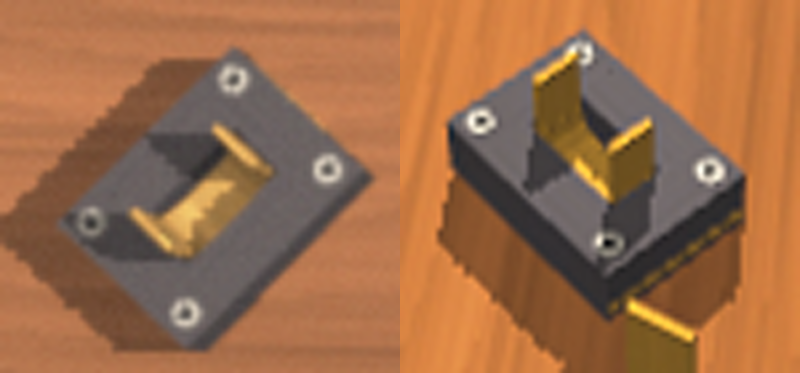

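```bash
python3 - <<'E'
from h import *
k=5.333
T=[np.array(p)/k+[170,150]-.4 for p in[(233,79),(327,169),(185,313),(91,222)]]
S=[(np.array(p)-[400,0])/k+[275,260]-.4 for p in[(582,55),(481,121),(609,243),(711,170)]]
for n,L in(("top",T),("side",S)):
    W=np.array([onz(n,p,.035) for p in L]);print(n,W.round(4).tolist(),"mean",W.mean(0).round(4))
    print([round(float(np.linalg.norm(W[i]-W[(i+1)%4])),4) for i in range(4)],[round(float(np.arctan2(*(W[(i+1)%4]-W[i])[[1,0]])),3) for i in range(4)])
for n,L in(("top",[(213,125),(270,172),(132,208),(190,255)]),("side",[(534-400,80),(578-400,57),(610-400,150),(652-400,122)])):
    o=(170,150) if n=="top" else (275,260)
    W=np.array([onz(n,np.array(p)/k+o-np.array(.4),.066) for p in L]);print(n,"rim",W.round(4).tolist(),W.mean(0).round(4))
# tray: green mask
for n in("top","side"):
    im=cv2.imread(f"pics/{n}0.png");h=cv2.cvtColor(im,cv2.COLOR_BGR2HSV)
    m=cv2.inRange(h,(50,100,30),(75,255,255))
    cs,_=cv2.findContours(m,cv2.RETR_EXTERNAL,cv2.CHAIN_APPROX_NONE)
    for c in cs:
        if cv2.contourArea(c)<1000: continue
        W=np.array([onz(n,p[0],.005)[:2] for p in c],np.float32)
        print(n,"green",cv2.boundingRect(c),cv2.minAreaRect(W*1000))
E
```

```text
top [[0.5959, 0.3232, 0.035], [0.557, 0.2802, 0.035], [0.4919, 0.3391, 0.035], [0.5308, 0.3818, 0.035]] mean [0.5439 0.3311 0.035 ]
[0.0579, 0.0878, 0.0578, 0.0876] [-2.307, 2.407, 0.832, -0.733]
side [[0.5571, 0.2821, 0.035], [0.5968, 0.3244, 0.035], [0.5316, 0.3832, 0.035], [0.4922, 0.3403, 0.035]] mean [0.5444 0.3325 0.035 ]
[0.0579, 0.0877, 0.0582, 0.0872] [0.818, 2.407, -2.314, -0.731]
top rim [[0.5706, 0.3234, 0.066], [0.5511, 0.2984, 0.066], [0.5341, 0.3558, 0.066], [0.5147, 0.3304, 0.066]] [0.5426 0.327  0.066 ]
side rim [[0.5716, 0.3238, 0.066], [0.5543, 0.3089, 0.066], [0.5337, 0.358, 0.066], [0.5177, 0.3412, 0.066]] [0.5443 0.333  0.066 ]
top green (317, 137, 62, 65) ((599.9143676757812, 2.8537445068359375), (118.02049255371094, 136.5867919921875), 73.66934204101562)
side green (482, 322, 115, 78) ((49.69829559326172, 458.22125244140625), (214.36207580566406, 219.5909423828125), 81.9276123046875)
side green (280, 184, 55, 34) ((601.3900756835938, -3.743682861328125), (106.8020248413086, 134.95156860351562), 73.59173583984375)
```

Emit:
drive_tool(
  xyz=[
    [0.7,-0.65,-0.1],
    [0.74,-0.67,-0.1],
    [0.74,-0.67,0],
    [0.74,-0.67,0],
    [0.74,-0.67,0],
    [0.74,-0.67,0],
    [0.74,-0.67,0],
    [0.74,-0.67,0],
  ],
  angular=[
    [0,0,0],
    [0,0,0],
    [0,0,0],
    [0,0,0],
    [0,0,0],
    [0,0,0],
    [0,0,0],
    [0,0,0],
  ],
  gripper=-1,
)

```text
time_s: 0.77
ee_pos: [0.4008, -0.2843, 0.2167]
tcp_rot: [0.976, 0.217, -0.004, -0.001]
force: [1.9, -0.5, -0.1]
finger_gap: 0.0914
```

```bash
cat > go.py <<'E'
import sys
from h import *
from scipy.spatial.transform import Rotation as R
def go(P,yaw): # yaw = world angle of tool y
    s=arm.get_state(); r=R.from_quat(s["tcp_rot"])
    y=np.array([np.cos(yaw),np.sin(yaw),0]); z=np.array([0,0,-1.]); x=np.cross(y,z)
    t=R.from_matrix(np.c_[x,y,z])
    d=r.inv().apply(np.array(P)-s["ee_pos"])
    print("t",round(s["time_s"],2),"pos",s["ee_pos"].round(4),"tool shift units",(d/.04).round(2),"turn units",((r.inv()*t).as_rotvec()/.1).round(2),"gap",round(s["finger_gap"],4),"F",s["force"].round(1))
if __name__=="__main__":
    a=list(map(float,sys.argv[1:])); go(a[:3],a[3])
E
python3 go.py 0.544 0.332 0.2 -0.733
```

```text
t 0.77 pos [ 0.4008 -0.2843  0.2167] tool shift units [  9.78 -12.43   0.41] turn units [-0.06  0.06 -4.  ] gap 0.0914 F [ 1.9 -0.5 -0.1]
```

Emit:
drive_tool(
  xyz=[
    [0.62,-0.78,0],
    [0.62,-0.78,0],
    [0.62,-0.78,0],
    [0.62,-0.78,0],
    [0.62,-0.78,0],
    [0.62,-0.78,0],
    [0.62,-0.78,0],
    [0.62,-0.78,0],
  ],
  angular=[
    [0,0,0],
    [0,0,0],
    [0,0,0],
    [0,0,0],
    [0,0,0],
    [0,0,0],
    [0,0,0],
    [0,0,0],
  ],
)

```text
time_s: 1.43
ee_pos: [0.4741, 0.0407, 0.2159]
tcp_rot: [0.976, 0.217, -0.004, -0.001]
force: [0.6, -0.9, 0.1]
finger_gap: 0.0915
```

```bash
python3 go.py 0.544 0.332 0.2 -0.733
```

```text
t 1.43 pos [0.4741 0.0407 0.2159] tool shift units [ 4.67 -5.86  0.38] turn units [-0.05  0.07 -4.01] gap 0.0915 F [ 0.6 -0.9  0.1]
```

Emit:
drive_tool(
  xyz=[
    [0.62,-0.78,0],
    [0.62,-0.78,0],
    [0.62,-0.78,0],
    [0.62,-0.78,0],
    [0.62,-0.78,0],
    [0.62,-0.78,0],
    [0.5,-0.65,0.1],
    [0.2,-0.26,0.1],
  ],
  angular=[
    [0,0,0],
    [0,0,0],
    [0,0,0],
    [0,0,0],
    [0,0,0],
    [0,0,0],
    [0,0,0],
    [0,0,0],
  ],
)

```text
time_s: 2.1
ee_pos: [0.5382, 0.3374, 0.2053]
tcp_rot: [0.976, 0.219, -0.005, -0.002]
force: [-0.6, -0.5, 0.0]
finger_gap: 0.092
```

Emit:
drive_tool(
  xyz=[
    [0,0,0],
    [0,0,0.2],
    [0,0,0.3],
    [0,0,0.3],
    [0,0,0.2],
    [0,0,0],
    [0,0,0],
    [0,0,0],
  ],
  angular=[
    [0,0,-0.6],
    [0,0,-0.8],
    [0,0,-0.8],
    [0,0,-0.8],
    [0,0,-0.6],
    [0,0,-0.4],
    [0,0,0],
    [0,0,0],
  ],
)

```text
time_s: 2.77
ee_pos: [0.5342, 0.3377, 0.1571]
tcp_rot: [0.908, 0.42, -0.01, -0.002]
force: [0.9, -0.3, 0.6]
finger_gap: 0.092
```

```bash
python3 go.py 0.544 0.332 0.11 -0.733
```

```text
t 2.77 pos [0.5342 0.3377 0.1571] tool shift units [0.07 0.29 1.17] turn units [-0.12  0.16  0.28] gap 0.092 F [ 0.9 -0.3  0.6]
```

Emit:
drive_tool(
  xyz=[
    [0,0.1,0],
    [0.03,0.1,0.3],
    [0.03,0.07,0.3],
    [0,0,0.3],
    [0,0,0.2],
    [0,0,0],
    [0,0,0],
    [0,0,0],
  ],
  angular=[
    [0,0,0.1],
    [-0.05,0.08,0.1],
    [-0.05,0.08,0.08],
    [0,0,0],
    [0,0,0],
    [0,0,0],
    [0,0,0],
    [0,0,0],
  ],
)

```text
time_s: 3.43
ee_pos: [0.5466, 0.3297, 0.1126]
tcp_rot: [0.916, 0.402, 0.001, 0.0]
force: [0.1, 0.0, -0.4]
finger_gap: 0.0919
```

```bash
python3 go.py 0.544 0.332 0.042 -0.733; python3 - <<'E'
from h import *
ims=[]
for n,x,y in(("top",150,130),("side",255,220)):
    im=arm.camera(n); ims.append(cv2.resize(im[y:y+110,x:x+110],(400,400),interpolation=cv2.INTER_CUBIC))
cv2.imwrite("pics/pre.png",np.hstack(ims))
E
```

```text
t 3.43 pos [0.5466 0.3297 0.1126] tool shift units [-0.   -0.09  1.77] turn units [ 0.01 -0.02 -0.11] gap 0.0919 F [ 0.1  0.  -0.4]
```

View pics/pre.png

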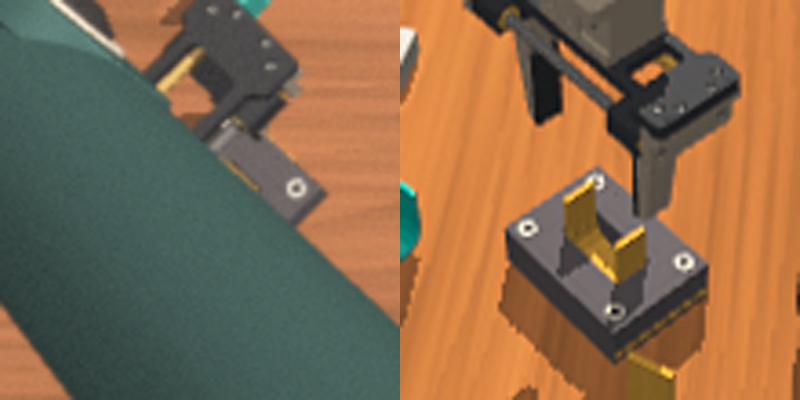

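Emit:
drive_tool(
  xyz=[
    [0,-0.04,0.3],
    [0,-0.04,0.4],
    [0,0,0.4],
    [0,0,0.3],
    [0,0,0.2],
    [0,0,0.1],
    [0,0,0],
    [0,0,0],
  ],
  angular=[
    [0,0,-0.05],
    [0,0,-0.05],
    [0,0,0],
    [0,0,0],
    [0,0,0],
    [0,0,0],
    [0,0,0],
    [0,0,0],
  ],
)

```text
time_s: 4.2
ee_pos: [0.5455, 0.3343, 0.0418]
tcp_rot: [0.913, 0.407, 0.004, -0.0]
force: [-0.2, 0.3, 0.1]
finger_gap: 0.092
```

```bash
python3 go.py 0.544 0.332 0.042 -0.733; python3 - <<'E'
from h import *
x,y=255,220
im=arm.camera("side"); cv2.imwrite("pics/low.png",cv2.resize(im[y:y+110,x:x+110],(550,550),interpolation=cv2.INTER_CUBIC))
E
```

```text
t 4.2 pos [0.5455 0.3343 0.0418] tool shift units [-0.07  0.01 -0.01] turn units [ 0.02 -0.07  0.01] gap 0.092 F [-0.2  0.3  0.1]
```

View pics/low.png

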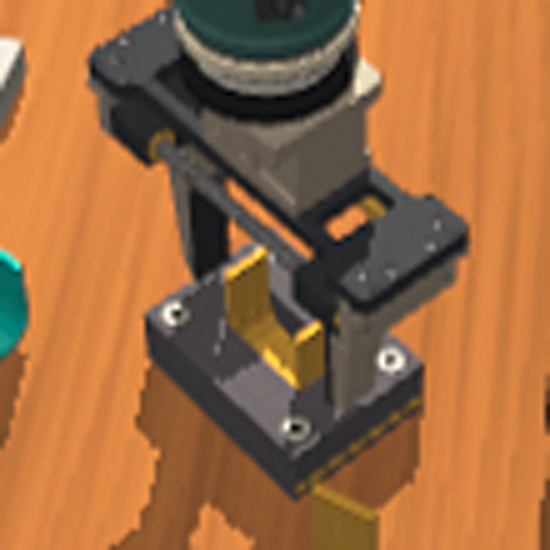

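The fingers straddle the cuff, at about (205,240) and (350,370) in the crop. I'll close now.

Emit:
drive_tool(
  xyz=[
    [-0.07,0,0],
    [0,0,0],
    [0,0,0],
    [0,0,0],
    [0,0,0],
    [0,0,0],
    [0,0,0],
    [0,0,0],
  ],
  angular=[
    [0,-0.05,0],
    [0,0,0],
    [0,0,0],
    [0,0,0],
    [0,0,0],
    [0,0,0],
    [0,0,0],
    [0,0,0],
  ],
  gripper=1,
  force=20,
)

```text
time_s: 4.92
ee_pos: [0.5451, 0.333, 0.0451]
tcp_rot: [0.913, 0.407, 0.004, 0.0]
force: [0.5, -0.3, -0.2]
finger_gap: 0.0541
```

```bash
python3 go.py 0.544 0.332 0.042 -0.733
```

```text
t 4.92 pos [0.5451 0.333  0.0451] tool shift units [-0.04 -0.    0.08] turn units [ 0.04 -0.07  0.01] gap 0.0541 F [ 0.5 -0.3 -0.2]
```

Emit:
drive_tool(
  xyz=[
    [0,0,0],
    [0,0,-0.15],
    [0,0,-0.25],
    [0,0,-0.3],
    [0,0,-0.4],
    [0,0,-0.4],
    [0,0,-0.3],
    [0,0,-0.2],
  ],
  angular=[
    [0,0,0],
    [0,0,0],
    [0,0,0],
    [0,0,0],
    [0,0,0],
    [0,0,0],
    [0,0,0],
    [0,0,0],
  ],
)

```text
time_s: 5.58
ee_pos: [0.5433, 0.3322, 0.1307]
tcp_rot: [0.913, 0.407, 0.002, 0.001]
force: [0.2, -0.8, -1.2]
finger_gap: 0.054
```

```bash
python3 go.py 0.600 0.003 0.13 -0.733; python3 - <<'E'
from h import *
x,y=255,200
im=arm.camera("side"); cv2.imwrite("pics/lift.png",cv2.resize(im[y:y+110,x:x+110],(550,550),interpolation=cv2.INTER_CUBIC))
E
```

```text
t 5.58 pos [0.5433 0.3322 0.1307] tool shift units [-5.17  6.55  0.02] turn units [ 0.03 -0.03  0.01] gap 0.054 F [ 0.2 -0.8 -1.2]
```

View pics/lift.png

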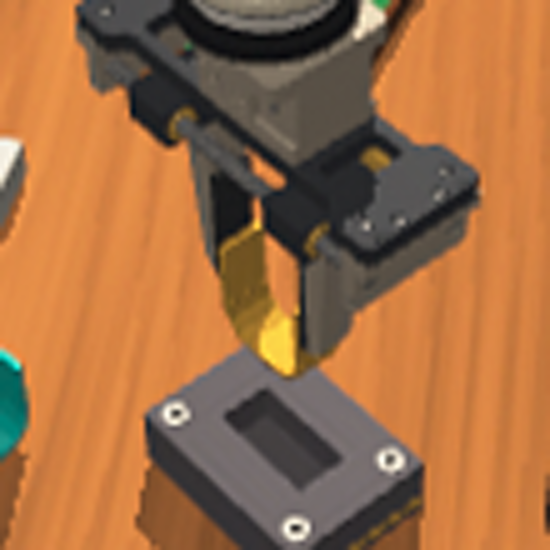

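The cuff is out of its die, upright between the fingers. Next I carry it to the tray.

Emit:
drive_tool(
  xyz=[
    [-0.2,0.25,0],
    [-0.35,0.45,0],
    [-0.45,0.57,0],
    [-0.5,0.63,0],
    [-0.5,0.63,0],
    [-0.5,0.63,0],
    [-0.5,0.63,0],
    [-0.5,0.63,0],
  ],
  angular=[
    [0,0,0],
    [0,0,0],
    [0,0,0],
    [0,0,0],
    [0,0,0],
    [0,0,0],
    [0,0,0],
    [0,0,0],
  ],
)

```text
time_s: 6.3
ee_pos: [0.5794, 0.1049, 0.1296]
tcp_rot: [0.91, 0.414, 0.002, -0.002]
force: [1.3, -0.2, -2.3]
finger_gap: 0.0539
```

```bash
python3 go.py 0.600 0.003 0.1 -0.733
```

```text
t 6.3 pos [0.5794 0.1049 0.1296] tool shift units [-1.58  2.06  0.73] turn units [-0.01 -0.05  0.16] gap 0.0539 F [ 1.3 -0.2 -2.3]
```

Emit:
drive_tool(
  xyz=[
    [-0.4,0.5,0],
    [-0.4,0.5,0],
    [-0.3,0.4,0],
    [-0.2,0.28,0],
    [-0.1,0.15,0],
    [0,0,0.1],
    [0,0,0.1],
    [0,0,0.1],
  ],
  angular=[
    [0,0,0.05],
    [0,0,0.05],
    [0,0,0],
    [0,0,0],
    [0,0,0],
    [0,0,0],
    [0,0,0],
    [0,0,0],
  ],
)

```text
time_s: 6.97
ee_pos: [0.5929, -0.0102, 0.1115]
tcp_rot: [0.917, 0.4, -0.004, 0.0]
force: [-0.3, -0.1, -1.7]
finger_gap: 0.0543
```

```bash
python3 go.py 0.600 0.003 0.05 -0.733;python3 - <<'E'
from h import *
for n,x,y in (("side",250,130),("top",290,110)):
    im=arm.camera(n); cv2.imwrite(f"pics/{n}_tray.png",cv2.resize(im[y:y+110,x:x+110],(440,440),interpolation=cv2.INTER_CUBIC))
E
```

```text
t 6.97 pos [ 0.5929 -0.0102  0.1115] tool shift units [ 0.38 -0.09  1.54] turn units [-0.03  0.08 -0.15] gap 0.0543 F [-0.3 -0.1 -1.7]
```

View pics/side_tray.png

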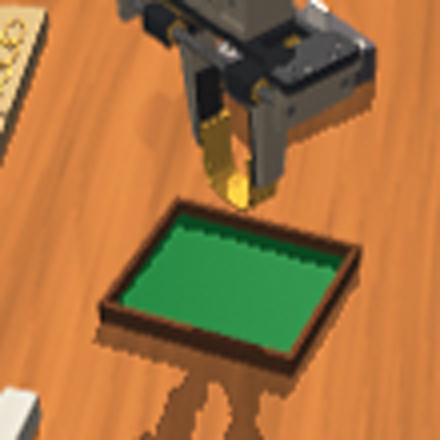

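Emit:
drive_tool(
  xyz=[
    [0.13,-0.03,0.2],
    [0.13,-0.03,0.25],
    [0.1,-0.02,0.3],
    [0,0,0.3],
    [0,0,0.25],
    [0,0,0.15],
    [0,0,0],
    [0,0,0],
  ],
  angular=[
    [0,0.04,-0.05],
    [0,0.04,-0.05],
    [0,0,-0.05],
    [0,0,0],
    [0,0,0],
    [0,0,0],
    [0,0,0],
    [0,0,0],
  ],
)

```text
time_s: 7.73
ee_pos: [0.5985, 0.0112, 0.0448]
tcp_rot: [0.911, 0.412, -0.002, -0.004]
force: [0.4, 0.7, -0.7]
finger_gap: 0.0542
```

```bash
python3 go.py 0.600 0.003 0.037 -0.733
```

```text
t 7.73 pos [0.5985 0.0112 0.0448] tool shift units [-0.13  0.16  0.19] turn units [-0.08  0.    0.12] gap 0.0542 F [ 0.4  0.7 -0.7]
```

Emit:
drive_tool(
  xyz=[
    [-0.07,0.08,0.02],
    [-0.05,0.06,0.03],
    [0,0,0.03],
    [0,0,0.03],
    [0,0,0.03],
    [0,0,0],
    [0,0,0],
    [0,0,0],
  ],
  angular=[
    [-0.04,0,0],
    [-0.03,0,0],
    [0,0,0],
    [0,0,0],
    [0,0,0],
    [0,0,0],
    [0,0,0],
    [0,0,0],
  ],
)

```text
time_s: 8.4
ee_pos: [0.6013, 0.0015, 0.0407]
tcp_rot: [0.912, 0.411, 0.001, 0.001]
force: [-0.5, -0.2, -1.4]
finger_gap: 0.054
```

```bash
python3 go.py 0.600 0.003 0.037 -0.733;python3 - <<'E'
from h import *
for n,x,y in (("side",250,130),):
    im=arm.camera(n); cv2.imwrite(f"pics/{n}_tray2.png",cv2.resize(im[y:y+110,x:x+110],(550,550),interpolation=cv2.INTER_CUBIC))
s=arm.get_state();print(s["ee_pos"],s["force"],s["tcp_rot"])
E
```

```text
t 8.4 pos [0.6013 0.0015 0.0407] tool shift units [ 0.01 -0.05  0.09] turn units [ 0.03 -0.02  0.1 ] gap 0.054 F [-0.5 -0.2 -1.4]
[0.60130497 0.00159728 0.04074924] [-0.69061146  0.76082118 -2.00427829] [0.91157089 0.41113904 0.00146312 0.00102948]
```

View pics/side_tray2.png

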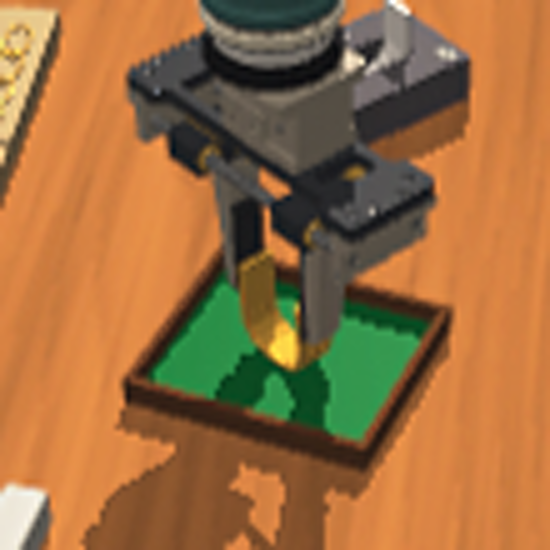

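Emit:
drive_tool(
  xyz=[
    [0,0,0.03],
    [0,0,0.03],
    [0,0,0.02],
    [0,0,0],
    [0,0,0],
    [0,0,0],
    [0,0,0],
    [0,0,0],
  ],
  angular=[
    [0,0,0],
    [0,0,0],
    [0,0,0],
    [0,0,0],
    [0,0,0],
    [0,0,0],
    [0,0,0],
    [0,0,0],
  ],
)

```text
time_s: 9.12
ee_pos: [0.6017, 0.0019, 0.038]
tcp_rot: [0.911, 0.411, 0.002, 0.001]
force: [-1.2, -0.1, -0.4]
finger_gap: 0.054
```

Emit:
drive_tool(
  xyz=[
    [0,0,0.03],
    [0,0,0.02],
    [0,0,0.02],
    [0,0,0],
    [0,0,0],
    [0,0,0],
    [0,0,0],
    [0,0,0],
  ],
  angular=[
    [0,0,0],
    [0,0,0],
    [0,0,0],
    [0,0,0],
    [0,0,0],
    [0,0,0],
    [0,0,0],
    [0,0,0],
  ],
)

```text
time_s: 9.78
ee_pos: [0.6019, 0.0021, 0.038]
tcp_rot: [0.911, 0.411, 0.002, 0.002]
force: [-0.6, 0.4, 1.3]
finger_gap: 0.0541
```

```bash
python3 - <<'E'
from h import *
for n,x,y in (("side",250,130),):
    im=arm.camera(n); cv2.imwrite(f"pics/{n}_tray3.png",cv2.resize(im[y:y+110,x:x+110],(550,550),interpolation=cv2.INTER_CUBIC))
s=arm.get_state();print(s["ee_pos"],s["force"],s["tcp_rot"])
E
```

```text
[0.6020038  0.00217128 0.03802293] [-0.09222407 -0.90396384  0.35775929] [0.91148496 0.41132533 0.00171573 0.00192166]
```

View pics/side_tray3.png

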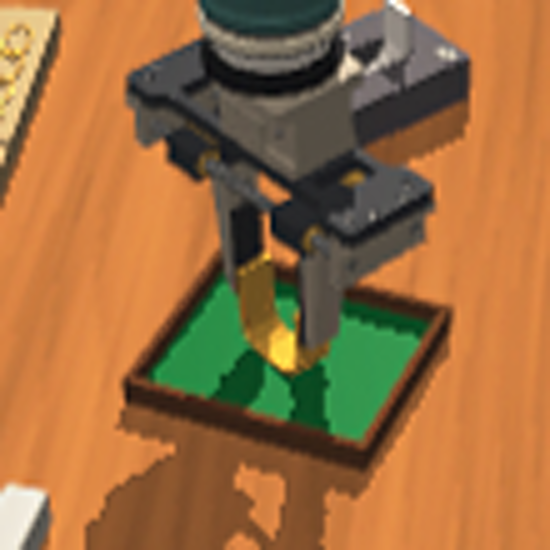

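Lowering stopped at z = 0.038 with the force turning upward, so the cuff is on the floor. Opening the fingers.

Emit:
drive_tool(
  xyz=[
    [0,0,0],
    [0,0,0],
    [0,0,0],
    [0,0,0],
    [0,0,0],
    [0,0,0],
    [0,0,0],
    [0,0,0],
  ],
  angular=[
    [0,0,0],
    [0,0,0],
    [0,0,0],
    [0,0,0],
    [0,0,0],
    [0,0,0],
    [0,0,0],
    [0,0,0],
  ],
  gripper=-0.8,
)

```text
time_s: 10.5
ee_pos: [0.6025, 0.0024, 0.0379]
tcp_rot: [0.911, 0.411, 0.002, 0.002]
force: [-0.4, 0.4, -0.4]
finger_gap: 0.0827
```

Emit:
drive_tool(
  xyz=[
    [0,0,-0.1],
    [0,0,-0.2],
    [0,0,-0.4],
    [0,0,-0.5],
    [0,0,-0.6],
    [0,0,-0.6],
    [0,0,-0.6],
    [0,0,-0.4],
  ],
  angular=[
    [0,0,0],
    [0,0,0],
    [0,0,0],
    [0,0,0],
    [0,0,0],
    [0,0,0],
    [0,0,0],
    [0,0,0],
  ],
)

```text
time_s: 11.17
ee_pos: [0.5988, 0.003, 0.179]
tcp_rot: [0.911, 0.412, -0.001, -0.0]
force: [-0.2, 0.1, 0.6]
finger_gap: 0.0828
```

Emit:
drive_tool(
  xyz=[
    [0.4,0.4,-0.3],
    [0.6,0.6,0],
    [0.6,0.6,0],
    [0.6,0.6,0],
    [0.5,0.5,0],
    [0.3,0.3,0],
    [0,0,0],
    [0,0,0],
  ],
  angular=[
    [0,0,0],
    [0,0,0],
    [0,0,0],
    [0,0,0],
    [0,0,0],
    [0,0,0],
    [0,0,0],
    [0,0,0],
  ],
)

```text
time_s: 11.83
ee_pos: [0.7762, 0.0142, 0.2066]
tcp_rot: [0.911, 0.412, 0.005, 0.004]
force: [-0.4, 0.8, -0.4]
finger_gap: 0.083
```

```bash
python3 - <<'E'
from h import *
L=[]
for n,x,y in (("side",250,110),("top",290,110)):
    im=arm.camera(n); cv2.imwrite(f"pics/{n}_end.png",im); L.append(cv2.resize(im[y:y+110,x:x+110],(400,400),interpolation=cv2.INTER_CUBIC))
cv2.imwrite("pics/end.png",np.hstack(L))
s=arm.get_state();print(s["time_s"],s["ee_pos"],s["force"],s["finger_gap"])
E
```

```text
11.9333 [0.7753661  0.01387392 0.20669608] [-0.82118049 -0.2232731   0.15783316] 0.0831865334252625
```

View pics/end.png

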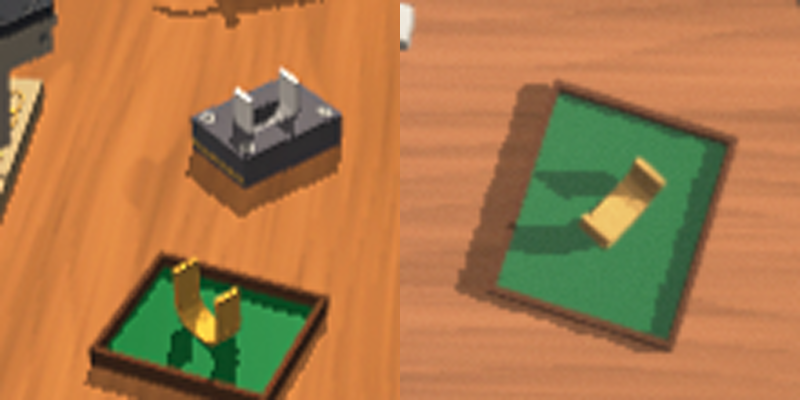

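View pics/side_end.png

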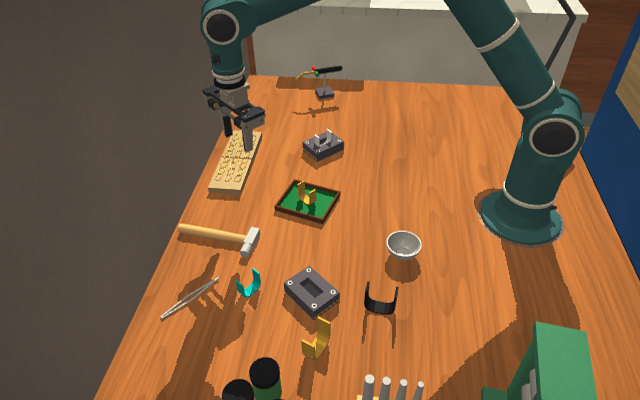

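The brass cuff stands upright near the tray's middle, at about (351,166) in the top view. The silver cuff is still in its die and the arm is clear.

```bash
python3 - <<'E'
from h import *
im=cv2.imread("pics/top_end.png")[130:205,310:390];m=cv2.inRange(cv2.cvtColor(im,cv2.COLOR_BGR2HSV),(15,110,90),(32,255,255))
M=cv2.moments(cv2.morphologyEx(m,cv2.MORPH_OPEN,np.ones((3,3))),True);uv=(M["m10"]/M["m00"]+310,M["m01"]/M["m00"]+130)
print(uv,onz("top",uv,.025))
a=cv2.imread("pics/side0.png")[125:165,300:350].astype(int);b=cv2.imread("pics/side_end.png")[125:165,300:350].astype(int);print("silver diff",abs(a-b).mean())
print(arm.sign_off())
E
```

```text
(350.8207171314741, 165.800796812749) [ 0.60376076 -0.00262411  0.025     ]
silver diff 0.5105
the job is handed in; nothing more can be done
None
```

The brass cuff is out of its die and standing open side up near the middle of the tray. I released it and handed the job in at about 12 s of the 38 s limit.

- **Lift:** I gripped the cuff across its sides near the top at 20 N, with a finger gap of 54 mm, which matches the cuff's width. It came out upright, and the images showed it held well clear of the die.
- **Placing:** I lowered it in small steps until the tool stopped at z = 0.038 m and the wrist force changed from about -1.4 N to +1.3 N, then opened the fingers and backed away.
- **Last checks:**
  - The top view puts the cuff at about (0.604, -0.003) m. The tray's middle measured (0.600, 0.003) m, so it is roughly 7 mm off against the 35 mm allowed.
  - It looked upright in both views; I did not measure its tilt.
  - The silver cuff's part of the side picture is practically unchanged (mean difference 0.5 grey levels).
  - The gripper was about 0.17 m away from the cuff and 0.2 m up.
- **Disagreement:** The tool height reading rose about 3 mm as the fingers closed, so I placed the cuff by contact force rather than by the computed height. No check failed.

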